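# Warm the balm jars on the key-locked warming plate

## Robot

A 6-joint arm with a two-finger parallel gripper is mounted at the origin on the work surface. World frame = base frame: x ahead of the robot, y to its left, z up, the work surface at z = 0. Lengths are in mm, angles in rad, forces in N, time in s.
With the tool pointing down it reaches from about 400 to 925 mm from the base axis. Payload 12.5 kg.
Tool frame: the origin (TCP) lies midway between the tips of the shut fingers; the grasp point (between the pads) lies 19 mm behind it; z points along the fingers, y is the line along which they close (so a half turn about z gives the same grasp; the last joint's range is limited). The gripper opens to 95 mm and grips with 3 to 60 N. Pads are 20 mm wide; open, the fingers measure 119 mm over their backs; the gripper's body (75 mm by 180 mm) begins 59 mm behind the grasp point.
Start: joints at [-1.221, 0.491, 1.559, -0, 1.092, -0.106], TCP at [275.137, -561.201, 214.661] pointing down, gripper open.
Joint ranges: [-3.1, 3.1], [-0.84, 2.19], [0.05, 2.79], [-1.13, 4.28], [0.06, 2.93], [-2.69, 2.69]. Speed limits (rad/s): [2.22, 2.22, 2.79, 3.14, 3.14, 3.14].

## Interface

Orientations are given as [roll, pitch, yaw] about the fixed x, y, z axes, in that order (R = Rz(yaw) Ry(pitch) Rx(roll)).
In Python, from cell import env gives the robot as it stands.
- The arm moves only by the shell command python3 -m inch 'ROWS'. ROWS is JSON, a list of rows, each a list of 7 numbers: the turn, a rotation vector about the tool's x, y, z in rad, then the shift along the tool's x, y, z in cm, then the closure, from -1 (fully open) to 1 (shut). A call has 1 to 20 rows; each row shifts and turns the commanded pose from where the row before left it, along the tool's axes as they then stand; what a row does not reach is not made up. A row lasts 1/8 s, in which the tool goes at most 62.5 mm and 10.7 degrees, less where a joint would pass 70% of its speed; a pose out of reach is approached as far as the arm can. A call with a gripper value outside its range is refused whole. The fingers move at their own pace and stop on an object; the grip force is fixed at half the most. Time passes only in rows, so rows that do not move let the fingers close. It gives the time, the measured TCP pose, the force, the opening and the grip force at its end, in the units of the state.
- env.state(): the state, without advancing time (a new reading comes with each control period).
- env.read_camera(name): name is "side" or "top"; returns a dict with "img" (400x640x3 uint8, red, green, blue), "depth" (400x640 float32, mm along the optical axis (not along the pixel's ray), 0 where there is no reading), "fx", "fy", "cx", "cy" (pixels), "D" ([k1, k2, p1, p2, k3] as OpenCV has them; the pictures are not rectified), "position" and "orientation" of the camera in the world. Camera axes: x right, y down, z forward; pixel columns grow to the right and rows downward; lengths in mm; the calibration is good to about 2 mm. A picture is of the moment at which its call begins.
- env.job_done(): hands the job in; it is judged then, once.
Trained networks look in a picture, given as the dict that the camera call returned (one of the last four; its "shot" number tells which), for a name from the list of things; names that differ only in an ending like _2 or _b are one class to them, and where a whole thing is asked for, a point or a joint stands for the part that bears it (a point fixed in the world has none). Each returns a list of dicts, best first, with "score" (0 to 1); they miss things now and then, are a little off and sometimes report something else, mostly with a low value. They report only what shows in the picture. A call takes as long as a camera call. They do not tell look-alikes from the thing itself.
- env.find_in(picture, target): "centre" ([x, y, z] in mm, in the coordinates of the camera as it stood for that picture, good to about 4 mm: the middle of the surface that is visible of it).
- env.trace(picture, target): "mask" (400x640 bool, what is visible of it).
The state is a dict: "t": time; "joints": joint angles; "qvel": joint speeds; "tau": joint torques, N m; "eef_pos": TCP position; "tcp_rot": TCP orientation; "ft_force": force on the tool from outside, world axes, zero at the start; "moment": the same for the moment, N m; "opening": opening from 0.0 (shut) to 1.0 (fully open); "grip_force": force on a finger pad.
Only numpy, scipy, OpenCV 4.12 (cv2) and the standard library are available. Lean on these libraries where they do the work, as an engineer would, in place of code of your own. Each camera call takes 0.05 s, during which the arm holds its last target. There are 200 camera calls.

## Task

First stand all the balm jars (two to four are out; black or white with a lid) upright on the warming plate. Then put the switch key into the brass lock, turn it clockwise as far as it goes to unlock the control unit, and press the keys white, yellow, blue, green fully down, in that order, one at a time, pressing no key while the lock is locked and never the red or the black one. Last, turn the switch key back anticlockwise as far as it goes, put it back fully home in its wooden stand, and leave the jars on the plate and the other things on the counter where they are.

Things in the scene. Friction and masses are not known exactly. Their poses are not given: they have to be found in the camera images.
- plate: Warming plate: fixed square tray, 216 x 216 mm outside, 200 x 200 mm inside, steel floor 12 mm above the table, grey rim 28 mm high above the table and 8 mm thick. Origin: centre of its underside on the table; x and y along its sides, z up. It holds four jars as a 2 x 2 array 90 mm apart.
- unit: Control unit: fixed white box 150 (x) x 276 mm (y, from -141 to +135 mm) x 60 mm high. Origin at table level, x at mid depth; z up. Six keys on its top in two rows of three (x = -34 and 34; y = 94, 39 and -16 mm), colours in a different order each time; the brass lock is at x = 0, y = -90 mm.
- lock_slot (a point): Centre of the mouth of the slot in the brass lock barrel (62 mm across, top 64 mm above the table, 4 mm proud of the unit, not graspable). Slot 23 mm long (this frame's x), 12 mm wide (its y), 46 mm deep, with 3 mm chamfers at the mouth; z up. The frame turns with the barrel.
- lock (a joint): Turn of the lock barrel, rad: 0 = locked (stop), 1.5 = unlocked (stop); grows clockwise seen from above (the yaw of lock_slot falls as it grows). Friction 0.04 N m; stays where it is left. Starts between 0 and 0.25. Turned only by the key in it, which has up to 0.15 rad of play each way.
- keystand: Key stand: fixed light wooden block 70 (x) x 60 (y) x 50 mm high, with a slot in its top, 24 mm along its x and 13 mm along its y, 40 mm deep (floor 10 mm above the table). Origin: centre of its underside; z up.
- switchkey: Switch key, 93 mm long, 90 g, upright in the stand (tip 10 mm above the table). Origin: blade tip, z up the key. Steel blade 20 (x) x 9 mm (y), 0 to 45 mm up (lowest 5 mm: 16 x 6); collar 34 x 26, 45 to 51 mm; orange grip 50 (x) x 14 mm (y), 51 to 93 mm: grip across y at 75 mm. Fits lock and stand either way round; in the lock the collar rests on the barrel, tip 45 mm deep.
- key_white_top (a point): Centre of the top face of the white key: round cap 30 mm across in a 46 mm dark housing, top 82 mm above the table when up; a spring key, 6 mm of travel (top 76 mm above the table fully down), about 5 N fully down, comes back up when let go. z up.
- key_yellow_top (a point): Centre of the top face of the yellow key: round cap 30 mm across in a 46 mm dark housing, top 82 mm above the table when up; a spring key, 6 mm of travel (top 76 mm above the table fully down), about 5 N fully down, comes back up when let go. z up.
- key_blue_top (a point): Centre of the top face of the blue key: round cap 30 mm across in a 46 mm dark housing, top 82 mm above the table when up; a spring key, 6 mm of travel (top 76 mm above the table fully down), about 5 N fully down, comes back up when let go. z up.
- key_green_top (a point): Centre of the top face of the green key: round cap 30 mm across in a 46 mm dark housing, top 82 mm above the table when up; a spring key, 6 mm of travel (top 76 mm above the table fully down), about 5 N fully down, comes back up when let go. z up.
- key_red_top (a point): Centre of the top face of the red key (stop; leave alone): round cap 30 mm across in a 46 mm dark housing, top 82 mm above the table when up; a spring key, 6 mm of travel (top 76 mm above the table fully down), about 5 N fully down, comes back up when let go. z up.
- key_black_top (a point): Centre of the top face of the black key (service; leave alone): round cap 30 mm across in a 46 mm dark housing, top 82 mm above the table when up; a spring key, 6 mm of travel (top 76 mm above the table fully down), about 5 N fully down, comes back up when let go. z up.
- jar1: Balm jar (white ribbed ceramic, light wooden lid), 140 to 280 g; may be absent. Body 66 mm across (70 mm over the ribs of white ones) up to 46 mm, shoulder to 54 mm, fixed lid 40 mm across from 54 to 86 mm above its foot. Origin: centre of its underside, z up. Grip by the lid at about 70 mm.
- jar2: Balm jar (black, light wooden lid), 140 to 280 g; may be absent. Body 66 mm across (70 mm over the ribs of white ones) up to 46 mm, shoulder to 54 mm, fixed lid 40 mm across from 54 to 86 mm above its foot. Origin: centre of its underside, z up. Grip by the lid at about 70 mm.
- jar3: Balm jar (white ribbed ceramic, black lid), 140 to 280 g; may be absent. Body 66 mm across (70 mm over the ribs of white ones) up to 46 mm, shoulder to 54 mm, fixed lid 40 mm across from 54 to 86 mm above its foot. Origin: centre of its underside, z up. Grip by the lid at about 70 mm.
- jar4: Balm jar (black, steel lid), 140 to 280 g; may be absent. Body 66 mm across (70 mm over the ribs of white ones) up to 46 mm, shoulder to 54 mm, fixed lid 40 mm across from 54 to 86 mm above its foot. Origin: centre of its underside, z up. Grip by the lid at about 70 mm.
- vase: Black vase, up to 90 mm across, 150 mm tall, a bystander. Origin: centre of its underside.
- pot: White ceramic bowl, 110 mm across, 85 mm tall, a bystander. Origin: centre of its underside.
- tealight: Black tea light holder, 48 mm across, 32 mm tall, with a white top; not a jar, a bystander. Origin: centre of its underside.
- maskbrush: Mask brush lying down, wooden handle, about 200 mm long, a bystander. Origin: centre of its underside.
- lotion: White lotion bottle, black cap, 60 mm across, 160 mm tall, a bystander. Origin: centre of its underside.
- soapbar: Bar of soap, cream, 90 x 60 x 25 mm, a bystander. Origin: centre of its underside.
Things that resemble listed ones, but are neither listed nor needed, are in the scene too. Leave any pink or turquoise look-alike of the switchkey alone.

How it is judged (in metres and radians):
On the way, in this order (a step that is already met when the one before it is completed fails the run):
1. all the jars that are out stand upright on the warming plate, let go (x of jar1 in the frame of plate between -0.085 and 0.085 m and y of jar1 in the frame of plate between -0.085 and 0.085 m and z of jar1 in the frame of plate between 0.005 and 0.018 m and angle between each of jar1, jar2, jar3, jar4's own z axis and vertical below 0.12 rad and linear speed of each of jar1, jar2, jar3, jar4 below 0.05 m/s and contact force between each of jar1, jar2, jar3, jar4 and the fingers below 0.2 N and x of jar2 in the frame of plate between -0.085 and 0.085 m and y of jar2 in the frame of plate between -0.085 and 0.085 m and z of jar2 in the frame of plate between 0.005 and 0.018 m and x of jar3 in the frame of plate between -0.085 and 0.085 m and y of jar3 in the frame of plate between -0.085 and 0.085 m and z of jar3 in the frame of plate between 0.005 and 0.018 m and x of jar4 in the frame of plate between -0.085 and 0.085 m and y of jar4 in the frame of plate between -0.085 and 0.085 m and z of jar4 in the frame of plate between 0.005 and 0.018 m), for 0.2 s.
2. the lock is turned to unlocked with the switch key in it (horizontal distance between switchkey and lock_slot below 0.006 m and z of switchkey in the frame of lock_slot below -0.025 m and value of joint lock above 1.3 rad), for 0.1 s.
3. the white key is pressed down, and no other (z of key_white_top in the frame of unit below 0.078 m and z of each of key_yellow_top, key_blue_top, key_green_top, key_red_top, key_black_top in the frame of unit above 0.08 m), for 0.1 s.
4. the yellow key is pressed down, and no other (z of key_yellow_top in the frame of unit below 0.078 m and z of each of key_white_top, key_blue_top, key_green_top, key_red_top, key_black_top in the frame of unit above 0.08 m), for 0.1 s.
5. the blue key is pressed down, and no other (z of key_blue_top in the frame of unit below 0.078 m and z of each of key_white_top, key_yellow_top, key_green_top, key_red_top, key_black_top in the frame of unit above 0.08 m), for 0.1 s.
6. the green key is pressed down, and no other (z of key_green_top in the frame of unit below 0.078 m and z of each of key_white_top, key_yellow_top, key_blue_top, key_red_top, key_black_top in the frame of unit above 0.08 m), for 0.1 s.
At the end, for the whole second after the job is handed in: Every jar stands upright (0.12 rad) inside the rim on the plate's floor (centre within 85 mm of the plate's, along each side), at rest; lock under 0.2 rad; switch key at rest in its stand, tip within 6 mm of slot axis and floor; all keys up, nothing held (all of step 1 and value of joint lock below 0.2 rad and horizontal distance between switchkey and keystand below 0.006 m and z of switchkey in the frame of keystand below 0.016 m and angle between switchkey's own z axis and vertical below 0.15 rad and linear speed of switchkey below 0.03 m/s and contact force between switchkey and the fingers below 0.2 N and z of each of key_white_top, key_yellow_top, key_blue_top, key_green_top, key_red_top, key_black_top in the frame of unit above 0.08 m); the robot touches nothing.
It fails at once if the red or the black key is pressed (over 3 mm) (z of any of key_red_top, key_black_top in the frame of unit below 0.079 m).
It fails at once if a key is pressed (over 3 mm) while the lock is not unlocked (under 1.1 rad) (value of joint lock below 1.1 rad and z of any of key_white_top, key_yellow_top, key_blue_top, key_green_top, key_red_top, key_black_top in the frame of unit below 0.079 m).
It fails at once if a bystander is moved by more than 5 cm (distance of any of vase, pot, tealight, maskbrush, lotion, soapbar from where it was at the start of the episode above 0.05 m).
Of jar1, jar2, jar3, jar4 only 2 to 4 are there at a start; the rules pass over those that are not, and their reading is None.
At some moment in a run one of jar1, jar2, jar3, jar4 may be knocked a few centimetres aside while the robot is not near it.
It also fails if it takes over 210 s, if anything falls off the work surface, if the arm or the gripper's body presses on something with over 40 N, if the wrist force passes 120 N, or if a joint passes its speed limit or range.

## Working session

There is one attempt and no reset: what is moved stays moved. The work goes in short steps, Python scripts to look and compute and a shell command to move; the robot and the scene stay as the last step left them, time stands still between calls to the robot, and variables do not carry over. Pictures are saved under pics/ and viewed, at most 14 in all, crops included, and the job is handed in when it is done.

```bash
ls; mkdir -p pics
cat > h.py <<'E'
import numpy as np, cv2
from scipy.spatial.transform import Rotation as R
from cell import env
def cam(n):
    return env.read_camera(n)
def RT(c):
    o=np.array(c["orientation"],float)
    Rm=o if o.shape==(3,3) else R.from_euler('xyz',o).as_matrix()
    return Rm,np.array(c["position"],float)
def w(c,p):
    Rm,t=RT(c); return Rm@np.array(p)+t
def px2w(c,uv,z=None):
    K=np.array([[c["fx"],0,c["cx"]],[0,c["fy"],c["cy"]],[0,0,1]])
    uv=np.atleast_2d(np.array(uv,float))
    n=cv2.undistortPoints(uv.reshape(-1,1,2),K,np.array(c["D"],float)).reshape(-1,2)
    Rm,t=RT(c)
    d=np.c_[n,np.ones(len(n))]
    if z is None:
        dep=c["depth"][uv[:,1].astype(int),uv[:,0].astype(int)]
        return (d*dep[:,None])@Rm.T+t
    dw=d@Rm.T
    return t+dw*((z-t[2])/dw[:,2])[:,None]
def save(c,n,crop=None,s=1):
    im=c["img"][:,:,::-1]
    if crop: im=im[crop[1]:crop[3],crop[0]:crop[2]]
    cv2.imwrite("pics/"+n,cv2.resize(im,None,fx=s,fy=s,interpolation=cv2.INTER_CUBIC))
E
python3 - <<'E'
from h import *
s=env.state();print(s["eef_pos"],s["tcp_rot"],s["t"])
for n in("top","side"):
    c=cam(n);save(c,n+"0.png",s=1.25);print(n,c["position"],c["orientation"],c["fx"])
    for k in["plate","unit","lock_slot","keystand","switchkey","jar1","jar2","jar3","jar4","vase","pot","tealight","maskbrush","lotion","soapbar"]+["key_%s_top"%q for q in"white yellow blue green red black".split()]:
        print(k,[(np.round(w(c,d["centre"])).tolist(),round(d["score"],2)) for d in env.find_in(c,k)[:4]])
E
```

```text
pics
[ 275.02848487 -560.94300611  214.05316922] [-3.14046282e+00 -1.01881622e-04  4.55801352e-01] 0.0
top [ 426.49039534  -22.94034431 1048.16842635] [-3.04643238  0.0123406  -1.55009329] 368.9065833300444
plate [([474.0, 286.0, 11.0], 0.98)]
unit [([619.0, -91.0, 62.0], 0.64), ([451.0, -188.0, 49.0], 0.6)]
lock_slot [([611.0, -155.0, 62.0], 0.87), ([449.0, -188.0, 51.0], 0.53)]
keystand [([449.0, 49.0, 50.0], 0.78), ([701.0, 341.0, 100.0], 0.19)]
switchkey [([451.0, 42.0, 103.0], 0.7), ([295.0, 182.0, 98.0], 0.67), ([268.0, 299.0, 75.0], 0.62), ([350.0, 72.0, 92.0], 0.57)]
jar1 [([449.0, -380.0, 51.0], 0.92), ([449.0, -66.0, 52.0], 0.84), ([453.0, -188.0, 53.0], 0.78), ([612.0, -290.0, 54.0], 0.57)]
jar2 [([449.0, -380.0, 51.0], 0.92), ([449.0, -66.0, 52.0], 0.84), ([453.0, -188.0, 53.0], 0.78), ([612.0, -290.0, 54.0], 0.57)]
jar3 [([449.0, -380.0, 51.0], 0.92), ([449.0, -66.0, 52.0], 0.84), ([453.0, -188.0, 53.0], 0.78), ([612.0, -290.0, 54.0], 0.57)]
jar4 [([449.0, -380.0, 51.0], 0.92), ([449.0, -66.0, 52.0], 0.84), ([453.0, -188.0, 53.0], 0.78), ([612.0, -290.0, 54.0], 0.57)]
va
[... 1287 characters left out ...]
58)]
jar3 [([435.0, -52.0, 50.0], 0.86), ([438.0, -180.0, 51.0], 0.77), ([604.0, -284.0, 47.0], 0.58)]
jar4 [([435.0, -52.0, 50.0], 0.86), ([438.0, -180.0, 51.0], 0.77), ([604.0, -284.0, 47.0], 0.58)]
vase [([779.0, 110.0, 93.0], 0.73)]
pot [([797.0, -114.0, 61.0], 0.58)]
tealight [([530.0, -248.0, 28.0], 0.59), ([470.0, 298.0, 9.0], 0.21)]
maskbrush [([354.0, -92.0, 17.0], 0.37)]
lotion [([698.0, 360.0, 85.0], 0.91)]
soapbar [([719.0, 231.0, 25.0], 0.66)]
key_white_top []
key_yellow_top [([593.0, -11.0, 84.0], 0.53)]
key_blue_top [([655.0, -74.0, 78.0], 0.57), ([444.0, 51.0, 87.0], 0.28)]
key_green_top [([669.0, 31.0, 81.0], 0.39)]
key_red_top [([591.0, -67.0, 80.0], 0.53)]
key_black_top []
```

View pics/top0.png

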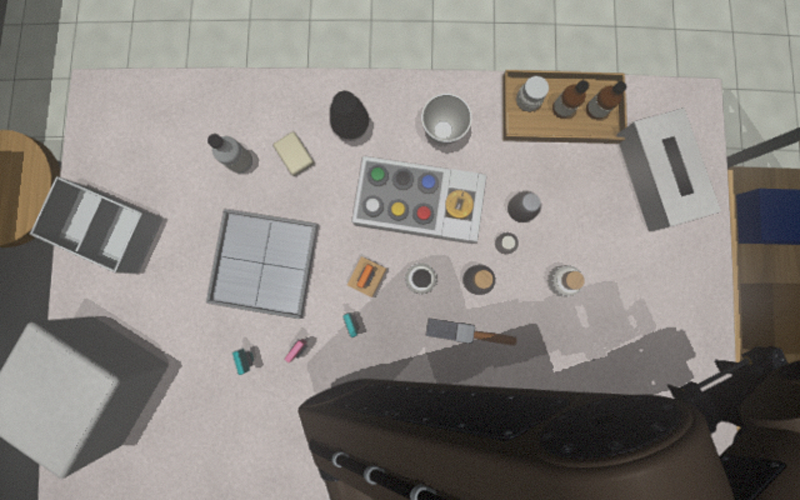

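View pics/side0.png

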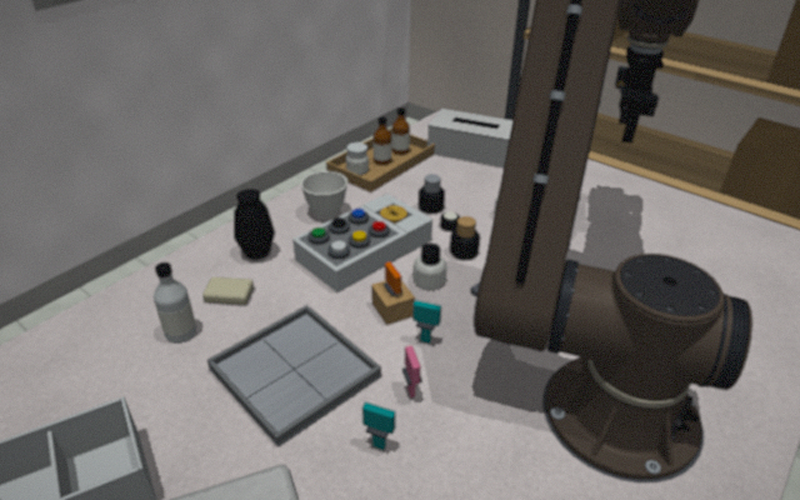

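The top view shows four upright jars, at 800-px positions: white/black lid (421,278), black/wood (481,279), white/wood (567,280) and black/steel (524,205). The orange key is in the wooden stand at (366,276). The teal and pink look-alikes at (350,324), (294,350) and (242,361) have no stand and the wrong colour, so I leave them alone. The side view agrees. Next I measure precisely.

```bash
cat > m.py <<'E'
from h import *
def lids(c,lo=78,hi=95):
    out=[]
    for d in env.find_in(c,"jar1")[:8]:
        p=w(c,d["centre"]); out.append((np.round(p).tolist(),round(d["score"],2)))
    ms=[]
    for d in env.trace(c,"jar1")[:8]:
        v,u=np.nonzero(d["mask"]); P=px2w(c,np.c_[u,v])
        s=P[(P[:,2]>lo)&(P[:,2]<hi+15)]
        if len(s)>20:
            # lid disc: centre of top pixels
            top=s[s[:,2]>np.percentile(s[:,2],95)-8]
            q=(top[:,:2].max(0)+top[:,:2].min(0))/2
            ms.append((np.round(q,1).tolist(),np.round(np.ptp(top[:,:2],axis=0)).tolist(),round(float(np.median(top[:,2])),1),len(top)))
    return ms
def blob(c,lohi,z,roi):
    h=cv2.cvtColor(c["img"],cv2.COLOR_RGB2HSV); m=cv2.inRange(h,*[np.array(x) for x in lohi])
    k=np.zeros_like(m);u0,v0,u1,v1=roi;k[v0:v1,u0:u1]=m[v0:v1,u0:u1]
    n,l,s,ce=cv2.connectedComponentsWithStats(k); 
    i=1+np.argmax(s[1:,4]); v,u=np.nonzero(l==i)
    return px2w(c,np.c_[u,v],z),s[i,4]
E
python3 - <<'E'
from m import *
C={n:cam(n) for n in("top","side")}
print("lids",lids(C["top"]))
t=C["top"]
L={"white":(-34,94),"yellow":(-34,39),"red":(-34,-16),"green":(34,94),"black":(34,39),"blue":(34,-16),"lock":(0,-90)}
for n,c in C.items():
    Rm,tt=RT(c);
    src=[];dst=[]
    for k,(lo,hi) in {"yellow":((18,150,90),(32,255,255)),"red":((172,130,80),(180,255,255)),"green":((50,120,50),(80,255,255)),"blue":((105,130,60),(125,255,255))}.items():
        P,a=blob(c,(lo,hi),82,(270,110,400,200) if n=="top" else (230,150,350,230))
        # yellow may catch brass
        q=P[:,:2].mean(0);print(n,k,a,q.round(1),np.ptp(P[:,:2],axis=0).round());src.append(L[k]);dst.append(q)
    src=np.array(src,float);dst=np.array(dst)
    A,B=src-src.mean(0),dst-dst.mean(0)
    th=np.arctan2((A[:,0]*B[:,1]-A[:,1]*B[:,0]).sum(),(A*B).sum())
    r=np.array([[np.cos(th),-np.sin(th)],[np.sin(th),np.cos(th)]]);o=dst.mean(0)-r@src.mean(0)
    print("unit",n,th,o,"resid",(dst-(src@r.T+o)).round(1).tolist());print({k:(r@np.array(v)+o).round(1).tolist() for k,v in L.items()})
for n,c in C.items():
    for k,z in(("plate",28),("keystand",50)):
        m=env.trace(c,k)[0]["mask"];v,u=np.nonzero(m);D=px2w(c,np.c_[u,v])
        P=px2w(c,np.c_[u,v],z)[:,:2] if k=="plate" else D[(abs(D[:,2]-50)<7)][:,:2]
        print(n,k,cv2.minAreaRect(P.astype(np.float32)))
    h=cv2.cvtColor(c["img"],cv2.COLOR_RGB2HSV);o=cv2.inRange(h,np.array((5,190,130)),np.array((14,255,255)))
    roi=(270,195,320,245) if n=="top" else (290,200,340,245)
    k=np.zeros_like(o);k[roi[1]:roi[3],roi[0]:roi[2]]=o[roi[1]:roi[3],roi[0]:roi[2]]
    v,u=np.nonzero(k);D=px2w(c,np.c_[u,v]);P=D[D[:,2]>96][:,:2]
    print(n,"orange",len(v),len(P),np.median(D[:,2]),P.size and cv2.minAreaRect(P.astype(np.float32)))
c=t; im=np.hstack([cv2.resize(c["img"][a:b,u:v,::-1],(390,390),interpolation=cv2.INTER_CUBIC) for u,a,v,b in((340,130,400,190),(265,195,325,255))]);cv2.imwrite("pics/lk.png",im)
E
```

```text
lids [([451.3, -391.4], [37.0, 41.0], 85.0, 189), ([450.4, -198.8], [37.0, 38.0], 85.0, 181), ([450.4, -71.1], [36.0, 37.0], 85.3, 179), ([616.1, -301.6], [38.0, 40.0], 85.2, 179)]
top yellow 2 [592.5 -28. ] [0. 3.]Traceback (most recent call last):
  File "<stdin>", line 10, in <module>
  File "m.py", line 20, in blob
    i=1+np.argmax(s[1:,4]); v,u=np.nonzero(l==i)
        ~~~~~~~~~^^^^^^^^^
    return _wrapfunc(a, 'argmax', axis=axis, out=out, **kwds)
    return bound(*args, **kwds)
ValueError: attempt to get argmax of an empty sequence
```

```bash
cat > k.py <<'E'
from m import *
L={"white":(-34,94),"yellow":(-34,39),"red":(-34,-16),"green":(34,94),"black":(34,39),"blue":(34,-16),"lock":(0,-90)}
def fit(src,dst):
    src=np.array(src,float);dst=np.array(dst)
    A,B=src-src.mean(0),dst-dst.mean(0)
    th=np.arctan2((A[:,0]*B[:,1]-A[:,1]*B[:,0]).sum(),(A*B).sum())
    r=np.array([[np.cos(th),-np.sin(th)],[np.sin(th),np.cos(th)]]);o=dst.mean(0)-r@src.mean(0)
    return th,r,o,(dst-(src@r.T+o)).round(1).tolist()
def unitfit(c,roi):
    u,v=np.meshgrid(np.arange(roi[0],roi[2]),np.arange(roi[1],roi[3]));uv=np.c_[u.ravel(),v.ravel()]
    D=px2w(c,uv);I=c["img"][uv[:,1],uv[:,0]].astype(int);sat=I.max(1)-I.min(1)
    hue=cv2.cvtColor(I.astype(np.uint8)[None],cv2.COLOR_RGB2HSV)[0,:,0].astype(int)
    P=px2w(c,uv,82)[:,:2]
    th=-0.12;r=np.array([[np.cos(th),-np.sin(th)],[np.sin(th),np.cos(th)]]);o=np.array([622,-65.])
    src=[];dst=[]
    for it in range(3):
        src=[];dst=[]
        for k in("yellow","red","green","blue"):
            e=r@np.array(L[k])+o;near=np.linalg.norm(P-e,axis=1)<24
            s=near&(sat>0.5*np.percentile(sat[near],90))
            q=P[s];src.append(L[k]);dst.append((q.max(0)+q.min(0))/2*.5+q.mean(0)*.5)
            if it==2:print(k,s.sum(),np.ptp(q,axis=0).round(),dst[-1].round(1))
        th,r,o,res=fit(src,dst)
    print("unit",round(th,4),o.round(1),res);print({k:(r@np.array(v)+o).round(1).tolist() for k,v in L.items()})
def orange(c,roi):
    u,v=np.meshgrid(np.arange(roi[0],roi[2]),np.arange(roi[1],roi[3]));uv=np.c_[u.ravel(),v.ravel()]
    I=c["img"][uv[:,1],uv[:,0]].astype(int);D=px2w(c,uv)
    s=(I[:,0]-I[:,2]>90)&(I[:,0]>1.6*I[:,1]);print(s.sum(),np.percentile(D[s,2],[5,50,95]) if s.any() else 0)
    return D[s],uv[s],P if False else None
E
python3 - <<'E'
from k import *
C={n:cam(n) for n in("top","side")}
unitfit(C["top"],(270,115,400,200));
try: unitfit(C["side"],(225,150,355,240))
except Exception as e:print(e)
for n,c in C.items():
    for k,z in(("plate",28),("keystand",50)):
        m=env.trace(c,k)[0]["mask"];v,u=np.nonzero(m);D=px2w(c,np.c_[u,v])
        P=px2w(c,np.c_[u,v],z)[:,:2] if k=="plate" else D[(abs(D[:,2]-50)<7)][:,:2]
        print(n,k,cv2.minAreaRect(P.astype(np.float32)))
    D,uv,_=orange(c,(270,195,320,245) if n=="top" else (290,200,340,245))
    if len(D):
        P=D[D[:,2]>97][:,:2]; print(len(P),P.mean(0) ,cv2.minAreaRect(P.astype(np.float32)))
c=C["top"]; im=np.hstack([cv2.resize(c["img"][a:b,u:v,::-1],(390,390),interpolation=cv2.INTER_CUBIC) for u,a,v,b in((340,130,400,190),(265,195,325,255))]);cv2.imwrite("pics/lk.png",im)
E
```

```text
yellow 92 [27. 27.] [595.3 -18.7]
red 86 [27. 24.] [588.3 -73.1]
green 85 [25. 24.] [671.2  26.7]
blue 87 [27. 24.] [655.9 -82.7]
unit -0.1382 [624.2 -62. ] [[-0.6, -0.0], [-0.0, -0.0], [0.4, 0.3], [0.2, -0.2]]
{'white': [603.5, 35.8], 'yellow': [595.9, -18.6], 'red': [588.3, -73.1], 'green': [670.8, 26.5], 'black': [663.2, -28.0], 'blue': [655.7, -82.5], 'lock': [611.8, -151.1]}
yellow 66 [30. 30.] [593.4 -15.3]
red 55 [28. 26.] [586.1 -69. ]
green 53 [27. 28.] [666.4  30.8]
blue 52 [27. 28.] [652.4 -77.9]
unit -0.127 [621.4 -57.9] [[0.8, -0.4], [0.5, 0.4], [-0.6, -0.2], [-0.7, 0.2]]
{'white': [599.5, 39.7], 'yellow': [592.6, -14.9], 'red': [585.6, -69.5], 'green': [667.0, 31.0], 'black': [660.0, -23.5], 'blue': [653.1, -78.1], 'lock': [610.0, -147.2]}
top plate ((477.31756591796875, 282.88616943359375), (220.9005126953125, 218.61668395996094), 82.69528198242188)
top keystand ((452.1277160644531, 47.29085922241211), (58.877315521240234, 67.53590393066406), 65.08667755126953)
38 [100.26874658 102.18715479 105.47307876]
38 [457.11634663  42.50656051] ((450.5798034667969, 15.802749633789062), (80.64793395996094, 42.67573928833008), 86.01380157470703)
side plate ((469.0474548339844, 291.5537109375), (225.20767211914062, 236.71372985839844), 81.95367431640625)
side keystand ((451.37652587890625, 49.22416687011719), (61.80023193359375, 72.60125732421875), 63.7325439453125)
77 [ 99.38881393 102.27123491 104.23606545]
76 [449.0078143   50.69485497] ((450.3554992675781, 49.52827453613281), (12.614521026611328, 48.63379669189453), 64.44657897949219)
```

View pics/lk.png

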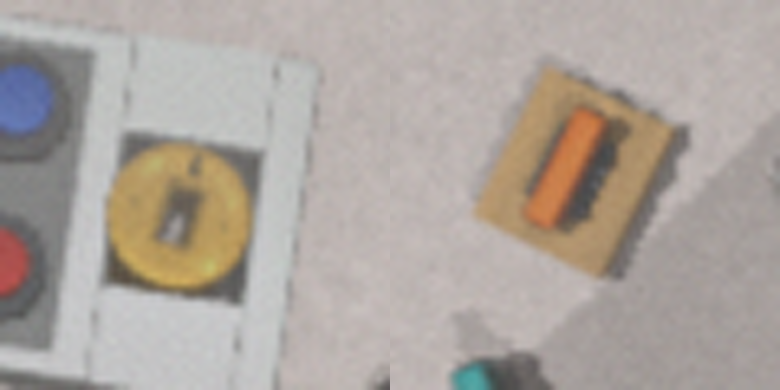

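Crops: lock slot centre is at about px (368,163) with its long axis near −0.26 rad yaw. The orange key in the wooden stand is confirmed, yaw about −0.44. I start with jar1 (white, wooden lid).

```bash
python3 -m inch '[[0,0,0.152,0,0,0,-1],[0,0,0.152,0,0,0,-1],[0,0,0.152,0,0,0,-1],[0,0,0,3.5,-3.4,0,-1],[0,0,0,3.5,-3.4,0,-1],[0,0,0,3.5,-3.4,0,-1],[0,0,0,3.5,-3.4,0,-1],[0,0,0,3.6,-3.4,0,-1],[0,0,0,0,0,0,-1],[0,0,0,0,0,0,-1]]'
```

```text
t: 3.95
eef_pos: [451.0, -391.4, 214.6]
tcp_rot: [3.141, 0.0, 0.0]
ft_force: [0.0, -0.1, -0.1]
opening: 0.999
grip_force: 0.0
```

```bash
python3 -m inch '[[0,0,0,0,0,4.4,-1],[0,0,0,0,0,4.4,-1],[0,0,0,0,0,4.4,-1],[0,0,0,0,0,2.96,-1],[0,0,0,0,0,0,-1],[0,0,0,0,0,0,1],[0,0,0,0,0,0,1],[0,0,0,0,0,0,1],[0,0,0,0,0,0,1],[0,0,0,0,0,0,1],[0,0,0,0,0,0,1],[0,0,0,0,0,-3,1],[0,0,0,0,0,-4,1],[0,0,0,0,0,-4.5,1],[0,0,0,0,0,-4.5,1],[0,0,0,0,0,0,1]]'
```

```text
t: 5.95
eef_pos: [452.0, -391.9, 216.2]
tcp_rot: [3.137, -0.004, -0.0]
ft_force: [1.0, 0.8, -2.3]
opening: 0.415
grip_force: 30.6
```

```bash
python3 -m inch '[[0,0,0,0.4,-3,0,1],[0,0,0,0.5,-5,0,1],[0,0,0,0.5,-5,0,1],[0,0,0,0.5,-5,0,1],[0,0,0,0.5,-5,0,1],[0,0,0,0.5,-5,0,1],[0,0,0,0.5,-5,0,1],[0,0,0,0.5,-5,0,1],[0,0,0,0.5,-5,0,1],[0,0,0,0.5,-5,0,1],[0,0,0,0.5,-5,0,1],[0,0,0,0.5,-5,0,1],[0,0,0,0.5,-5,0,1],[0,0,0,0.5,-5,0,1],[0,0,0,0.4,-3.7,0,1],[0,0,0,0,0,0,1],[0,0,0,0,0,0,1]]'
```

```text
t: 8.07
eef_pos: [523.7, 325.3, 211.7]
tcp_rot: [3.14, 0.002, 0.0]
ft_force: [0.7, 0.2, -2.2]
opening: 0.413
grip_force: 30.7
```

```bash
python3 -m inch '[[0,0,0,0,0,4,1],[0,0,0,0,0,4,1],[0,0,0,0,0,4,1],[0,0,0,0,0,1.5,1],[0,0,0,0,0,0.5,1],[0,0,0,0,0,0.5,1],[0,0,0,0,0,0,1]]'; python3 -m inch '[[0,0,0,0,0,0,1],[0,0,0,0,0,0,-0.4],[0,0,0,0,0,0,-0.4],[0,0,0,0,0,0,-0.4],[0,0,0,0,0,0,-0.4],[0,0,0,0,0,-2,-0.4],[0,0,0,0,0,-5,-0.4],[0,0,0,0,0,-4,-0.4],[0,0,0,0,0,-3.4,-1],[0,0,0,0,0,0,-1]]'
```

```text
t: 8.95
eef_pos: [524.6, 325.8, 68.7]
tcp_rot: [-3.141, -0.001, -0.0]
ft_force: [-0.6, 0.0, -1.4]
opening: 0.417
grip_force: 30.7
t: 10.2
eef_pos: [525.1, 326.2, 214.6]
tcp_rot: [-3.14, -0.004, -0.0]
ft_force: [0.2, -0.9, -0.4]
opening: 0.861
grip_force: 0.0
```

Run:
```python
from m import *
c=cam("top");print(lids(c));save(c,"p1.png",(150,150,290,270),4)
```

```text
[([616.7, -301.8], [38.0, 40.0], 85.2, 178), ([450.5, -71.2], [37.0, 37.0], 85.2, 180), ([523.1, 320.7], [33.0, 29.0], 96.1, 36), ([450.5, -198.9], [37.0, 37.0], 84.8, 182)]
```

View pics/p1.png

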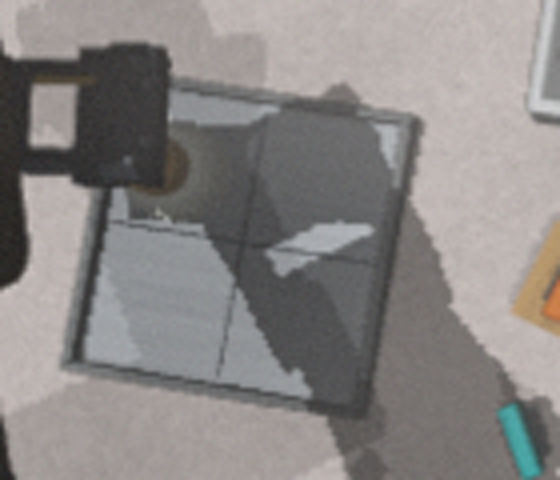

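The jar stands in the top-left quarter of the plate. Next is the black jar with the wooden lid.

```bash
python3 -m inch '[[0,0,0,-0.6,3,0,-1],[0,0,0,-0.7,5,0,-1],[0,0,0,-0.7,5,0,-1],[0,0,0,-0.7,5,0,-1],[0,0,0,-0.7,5,0,-1],[0,0,0,-0.7,5,0,-1],[0,0,0,-0.7,5,0,-1],[0,0,0,-0.7,5,0,-1],[0,0,0,-0.7,5,0,-1],[0,0,0,-0.7,5,0,-1],[0,0,0,-0.6,4.5,0,-1],[0,0,0,0,0,0,-1],[0,0,0,0,0,0,-1]]'
```

```text
t: 11.98
eef_pos: [448.8, -198.8, 211.1]
tcp_rot: [-3.141, 0.002, -0.001]
ft_force: [-0.6, 0.9, -0.3]
opening: 1.001
grip_force: 0.0
```

```bash
python3 -m inch '[[0,0,0,0.1,0,4.4,-1],[0,0,0,0,0,4.4,-1],[0,0,0,0,0,4.4,-1],[0,0,0,0,0,2.7,-1],[0,0,0,0,0,0,-1],[0,0,0,0,0,0,1],[0,0,0,0,0,0,1],[0,0,0,0,0,0,1],[0,0,0,0,0,0,1],[0,0,0,0,0,0,1],[0,0,0,0,0,-3,1],[0,0,0,0,0,-4,1],[0,0,0,0,0,-4.5,1],[0,0,0,0,0,-4.4,1],[0,0,0,0,0,0,1]]'; python3 -m inch '[[0,0,0,-0.1,-3,0,1],[0,0,0,-0.1,-5,0,1],[0,0,0,-0.1,-5,0,1],[0,0,0,-0.1,-5,0,1],[0,0,0,-0.1,-5,0,1],[0,0,0,-0.1,-5,0,1],[0,0,0,-0.1,-5,0,1],[0,0,0,-0.1,-5,0,1],[0,0,0,-0.1,-5,0,1],[0,0,0,-0.1,-5,0,1],[0,0,0,-0.2,-3,0,1],[0,0,0,-0.2,-2.5,0,1],[0,0,0,0,0,0,1],[0,0,0,0,0,0,1]]'
```

```text
t: 13.85
eef_pos: [451.1, -199.8, 214.8]
tcp_rot: [3.139, -0.005, -0.0]
ft_force: [0.5, 0.4, -1.5]
opening: 0.025
grip_force: 0.0
t: 15.6
eef_pos: [436.1, 335.1, 211.2]
tcp_rot: [3.141, 0.001, -0.0]
ft_force: [0.4, -0.2, 0.2]
opening: 0.004
grip_force: 0.0
```

Run:
```python
from m import *
c=cam("top");print(lids(c));save(c,"p2.png",(300,120,520,285),3.5)
s=cam("side");print([(w(s,d["centre"]).round(),d["score"]) for d in env.find_in(s,"jar2")])
```

```text
[([450.5, -71.1], [37.0, 37.0], 85.2, 181), ([525.6, 326.4], [37.0, 41.0], 97.2, 184), ([616.1, -302.4], [38.0, 38.0], 85.1, 179), ([450.4, -199.0], [37.0, 37.0], 85.1, 184)]
[(array([ 604., -284.,   49.]), 0.96), (array([435., -51.,  48.]), 0.81), (array([504., 338.,  65.]), 0.57), (array([ 439., -183.,   49.]), 0.55)]
```

View pics/p2.png

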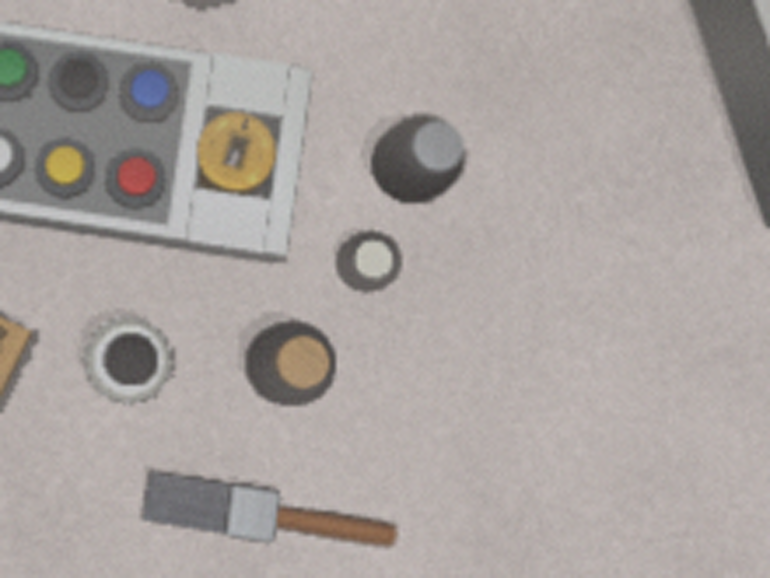

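The jars have not moved. The miss came from lifting before the fingers had closed, so I retry with more closing time.

```bash
python3 -m inch '[[0,0,0,0.1,3,0,-0.5],[0,0,0,0.1,5,0,-0.5],[0,0,0,0.1,5,0,-0.5],[0,0,0,0.1,5,0,-0.5],[0,0,0,0.1,5,0,-0.5],[0,0,0,0.1,5,0,-0.5],[0,0,0,0.1,5,0,-0.5],[0,0,0,0.1,5,0,-0.5],[0,0,0,0.1,5,0,-0.5],[0,0,0,0.1,5,0,-0.5],[0,0,0,0.2,3,0,-0.5],[0,0,0,0.2,2.4,0,-0.5],[0,0,0,0,0,0,-0.5],[0,0,0,0,0,0,-0.5]]'; python3 -m inch '[[0,0,0,0.1,0,4.4,-0.5],[0,0,0,0,0,4.4,-0.5],[0,0,0,0,0,4.4,-0.5],[0,0,0,0,0,2.6,-0.5],[0,0,0,0,0,0,-0.5],[0,0,0,0,0,0,1],[0,0,0,0,0,0,1],[0,0,0,0,0,0,1],[0,0,0,0,0,0,1],[0,0,0,0,0,0,1],[0,0,0,0,0,0,1],[0,0,0,0,0,0,1],[0,0,0,0,0,0,1]]'
```

```text
t: 17.6
eef_pos: [449.9, -197.7, 212.0]
tcp_rot: [-3.141, 0.0, -0.001]
ft_force: [0.6, 0.3, -0.1]
opening: 0.752
grip_force: 0.0
t: 19.23
eef_pos: [451.5, -198.4, 54.5]
tcp_rot: [3.141, -0.001, -0.0]
ft_force: [-0.2, -0.4, 7.1]
opening: 0.413
grip_force: 30.0
```

```bash
python3 -m inch '[[0,0,0,0,0,-3,1],[0,0,0,0,0,-4,1],[0,0,0,0,0,-4.5,1],[0,0,0,0,0,-4.3,1],[0,0,0,0,-1,0,1],[0,0,0,-0.1,-3,0,1],[0,0,0,-0.1,-5,0,1],[0,0,0,-0.1,-5,0,1],[0,0,0,-0.1,-5,0,1],[0,0,0,-0.1,-5,0,1],[0,0,0,-0.1,-5,0,1],[0,0,0,-0.2,-5,0,1],[0,0,0,-0.2,-5,0,1],[0,0,0,-0.2,-5,0,1],[0,0,0,-0.2,-4.5,0,1],[0,0,0,-0.2,-3,0,1],[0,0,0,-0.1,-2,0,1],[0,0,0,0,0,0,1],[0,0,0,0,0,0,1]]'
```

```text
t: 21.6
eef_pos: [434.2, 336.0, 211.5]
tcp_rot: [3.141, 0.001, -0.001]
ft_force: [0.1, 0.0, -2.0]
opening: 0.416
grip_force: 30.0
```

```bash
python3 -m inch '[[0,0,0,0,0,4,1],[0,0,0,0,0,4,1],[0,0,0,0,0,4,1],[0,0,0,0,0,1.5,1],[0,0,0,0,0,0.5,1],[0,0,0,0,0,0.4,1],[0,0,0,0,0,0,1],[0,0,0,0,0,0,1]]'; python3 -m inch '[[0,0,0,0,0,0,-0.4],[0,0,0,0,0,0,-0.4],[0,0,0,0,0,0,-0.4],[0,0,0,0,0,0,-0.4],[0,0,0,0,0,0,-0.4],[0,0,0,0,0,-2,-0.4],[0,0,0,0,0,-5,-0.4],[0,0,0,0,0,-4,-0.4],[0,0,0,0,0,-3.4,-0.5],[0,0,0,0.1,3,0,-0.5],[0,0,0,0.2,5,0,-0.5],[0,0,0,0.2,5,0,-0.5],[0,0,0,0.2,5,0,-0.5],[0,0,0,0.2,5,0,-0.5],[0,0,0,0.2,5,0,-0.5],[0,0,0,0.2,5,0,-0.5],[0,0,0,0.2,5,0,-0.5],[0,0,0,0.1,2.7,0,-0.5],[0,0,0,0,0,0,-0.5],[0,0,0,0,0,0,-0.5]]'
```

```text
t: 22.6
eef_pos: [434.6, 336.9, 68.7]
tcp_rot: [-3.141, -0.001, -0.0]
ft_force: [-0.3, 0.3, -2.0]
opening: 0.415
grip_force: 30.0
t: 25.1
eef_pos: [450.1, -69.6, 212.0]
tcp_rot: [-3.141, 0.0, -0.0]
ft_force: [0.0, 0.4, 0.3]
opening: 0.749
grip_force: 0.0
```

Run:
```python
from m import *
c=cam("top");print(lids(c))
```

```text
[([433.6, 336.4], [37.0, 39.0], 96.9, 189), ([616.5, -301.7], [38.0, 40.0], 85.3, 179), ([525.5, 324.7], [38.0, 40.0], 97.1, 184)]
```

```bash
python3 -m inch '[[0,0,0,0,0.1,4.4,-0.5],[0,0,0,0,0,4.4,-0.5],[0,0,0,0,0,4.4,-0.5],[0,0,0,0,0,2.6,-0.5],[0,0,0,0,0,0,-0.5],[0,0,0,0,0,0,1],[0,0,0,0,0,0,1],[0,0,0,0,0,0,1],[0,0,0,0,0,0,1],[0,0,0,0,0,0,1],[0,0,0,0,0,0,1],[0,0,0,0,0,0,1],[0,0,0,0,0,0,1]]'; python3 -m inch '[[0,0,0,0,0,-3,1],[0,0,0,0,0,-4,1],[0,0,0,0,0,-4.5,1],[0,0,0,0,0,-4.3,1],[0,0,0,0.2,-1,0,1],[0,0,0,0.6,-3,0,1],[0,0,0,1,-5,0,1],[0,0,0,1,-5,0,1],[0,0,0,1,-5,0,1],[0,0,0,1,-5,0,1],[0,0,0,1,-4,0,1],[0,0,0,0.4,-2.5,0,1],[0,0,0,0,0,0,1],[0,0,0,0,0,0,1]]'
```

```text
t: 26.88
eef_pos: [450.5, -71.3, 54.5]
tcp_rot: [3.141, -0.001, -0.0]
ft_force: [-1.2, 1.5, 7.3]
opening: 0.415
grip_force: 30.0
t: 28.62
eef_pos: [511.6, 233.3, 210.9]
tcp_rot: [3.141, 0.002, -0.0]
ft_force: [-0.1, -0.6, -2.5]
opening: 0.416
grip_force: 30.0
```

```bash
python3 -m inch '[[0,0,0,0.1,-0.1,4,1],[0,0,0,0,0,4,1],[0,0,0,0,0,4,1],[0,0,0,0,0,1.4,1],[0,0,0,0,0,0.5,1],[0,0,0,0,0,0.4,1],[0,0,0,0,0,0,1],[0,0,0,0,0,0,1]]'; python3 -m inch '[[0,0,0,0,0,0,-0.2],[0,0,0,0,0,0,-0.2],[0,0,0,0,0,0,-0.2],[0,0,0,0,0,0,-0.2],[0,0,0,0,0,-2,-0.2],[0,0,0,0,0,-5,-0.2],[0,0,0,0,0,-4,-0.2],[0,0,0,0,0,-3.4,-0.5],[0,0,0,0.6,3,0,-0.5],[0,0,0,0.9,5,0,-0.5],[0,0,0,0.9,5,0,-0.5],[0,0,0,1,5,0,-0.5],[0,0,0,1,5,0,-0.5],[0,0,0,1,5,0,-0.5],[0,0,0,1,5,0,-0.5],[0,0,0,1,5,0,-0.5],[0,0,0,1,5,0,-0.5],[0,0,0,1,5,0,-0.5],[0,0,0,0.8,4,0,-0.5],[0,0,0,0.4,1.7,0,-0.5]]';python3 -m inch '[[0,0,0,0,0,0,-0.5],[0,0,0,0,0,0,-0.5]]'
```

```text
t: 29.62
eef_pos: [513.6, 234.9, 69.7]
tcp_rot: [-3.141, -0.001, -0.0]
ft_force: [-0.1, 0.7, -2.0]
opening: 0.418
grip_force: 30.0
t: 32.12
eef_pos: [619.0, -304.2, 212.5]
tcp_rot: [-3.141, 0.0, -0.002]
ft_force: [0.1, 1.1, -0.4]
opening: 0.753
grip_force: 0.0
t: 32.38
eef_pos: [619.1, -300.9, 213.1]
tcp_rot: [-3.141, 0.0, 0.001]
ft_force: [0.1, 0.6, -0.2]
opening: 0.749
grip_force: 0.0
```

Run:
```python
from m import *
c=cam("top");print(lids(c))
```

```text
[([433.7, 336.8], [37.0, 40.0], 96.8, 194), ([514.1, 232.9], [37.0, 38.0], 97.4, 182), ([525.5, 325.2], [37.0, 41.0], 97.3, 176), ([616.2, -300.5], [38.0, 35.0], 85.5, 145)]
```

```bash
python3 -m inch '[[0,0,0,-0.2,0.1,4.4,-0.5],[0,0,0,0,0,4.4,-0.5],[0,0,0,0,0,4.4,-0.5],[0,0,0,0,0,2.6,-0.5],[0,0,0,0,0,0,-0.5],[0,0,0,0,0,0,1],[0,0,0,0,0,0,1],[0,0,0,0,0,0,1],[0,0,0,0,0,0,1],[0,0,0,0,0,0,1],[0,0,0,0,0,0,1],[0,0,0,0,0,0,1],[0,0,0,0,0,0,1]]'; python3 -m inch '[[0,0,0,0,0,-3,1],[0,0,0,0,0,-4,1],[0,0,0,0,0,-4.5,1],[0,0,0,0,0,-4.3,1],[0,0,0,-0.5,-1,0,1],[0,0,0,-1.1,-3,0,1],[0,0,0,-1.7,-5,0,1],[0,0,0,-1.7,-5,0,1],[0,0,0,-1.7,-5,0,1],[0,0,0,-1.7,-5,0,1],[0,0,0,-1.7,-5,0,1],[0,0,0,-1.7,-5,0,1],[0,0,0,-1.7,-5,0,1],[0,0,0,-1.7,-5,0,1],[0,0,0,-1.7,-5,0,1],[0,0,0,-1.2,-4,0,1],[0,0,0,-1.0,-2,0,1],[0,0,0,0,0,0,1],[0,0,0,0,0,0,1]]'
```

```text
t: 34.15
eef_pos: [617.4, -303.3, 55.7]
tcp_rot: [3.141, -0.001, -0.0]
ft_force: [-0.6, 1.6, 5.5]
opening: 0.415
grip_force: 30.0
t: 36.52
eef_pos: [426.1, 246.2, 212.4]
tcp_rot: [3.141, 0.001, -0.0]
ft_force: [-0.0, -0.5, -0.8]
opening: 0.418
grip_force: 30.0
```

```bash
python3 -m inch '[[0,0,0,0,0,4,1],[0,0,0,0,0,4,1],[0,0,0,0,0,4,1],[0,0,0,0,0,1.4,1],[0,0,0,0,0,0.5,1],[0,0,0,0,0,0.4,1],[0,0,0,0,0,0,1],[0,0,0,0,0,0,1]]'; python3 -m inch '[[0,0,0,0,0,0,-0.2],[0,0,0,0,0,0,-0.2],[0,0,0,0,0,0,-0.2],[0,0,0,0,0,0,-0.2],[0,0,0,0,0,-2,-0.2],[0,0,0,0,0,-5,-0.2],[0,0,0,0,0,-4,-0.2],[0,0,0,0,0,-3.4,-0.5],[0,0,0,0.2,3,0,-0.5],[0,0,0,0.2,5,0,-0.5],[0,0,0,0.2,5,0,-0.5],[0,0,0,0.2,5,0,-0.5],[0,0,0,0.2,5,0,-0.5],[0,0,0,0.2,5,0,-0.5],[0,0,0,0.2,5,0,-0.5],[0,0,0,0.2,5,0,-0.5],[0,0,0,0.2,2,0,-0.5],[0,0,0,0,0,0,-0.5],[0,0,0,0,0,0,-0.5]]'
```

```text
t: 37.52
eef_pos: [426.6, 246.9, 70.7]
tcp_rot: [-3.141, -0.001, -0.0]
ft_force: [-0.2, 0.1, -1.2]
opening: 0.416
grip_force: 30.0
t: 39.9
eef_pos: [444.1, -152.2, 213.9]
tcp_rot: [-3.141, 0.0, 0.001]
ft_force: [0.0, 0.1, -0.2]
opening: 0.748
grip_force: 0.0
```

Run:
```python
from k import *
c=cam("top");print(lids(c));s=cam("side")
def obl(c,roi,f):
    u,v=np.meshgrid(np.arange(roi[0],roi[2]),np.arange(roi[1],roi[3]));uv=np.c_[u.ravel(),v.ravel()]
    I=c["img"][uv[:,1],uv[:,0]].astype(float);m=f(I);D=px2w(c,uv);return uv[m],D[m]
f=lambda I:(I[:,0]>1.9*I[:,1])&(I[:,0]-I[:,2]>70)
for n,cc,roi in(("top",c,(275,200,315,240)),("side",s,(295,200,335,245))):
    uv,D=obl(cc,roi,f)
    t=D[:,2]>96;P=px2w(cc,uv,103)[:,:2]
    print(n,len(uv),t.sum(),np.percentile(D[:,2],[10,50,90]).round(),cv2.minAreaRect(P.astype(np.float32)),cv2.minAreaRect(P[t].astype(np.float32)),P[t].mean(0))
im=c["img"][195:255,265:325];print(im[25,25],im[32,22],im[20,27]); save(c,"p3.png",(150,150,330,270),4)
```

```text
[([514.1, 232.4], [37.0, 37.0], 97.5, 181), ([525.4, 324.4], [37.0, 35.0], 97.0, 171), ([433.7, 334.8], [37.0, 37.0], 96.8, 178), ([425.5, 246.2], [37.0, 40.0], 97.0, 186), ([603.9, 36.0], [30.0, 29.0], 81.6, 92)]Traceback (most recent call last):
  File "<stdin>", line 9, in <module>
  File "h.py", line 15, in px2w
    n=cv2.undistortPoints(uv.reshape(-1,1,2),K,np.array(c["D"],float)).reshape(-1,2)
      ~~~~~~~~~~~~~~~~~~~^^^^^^^^^^^^^^^^^^^^^^^^^^^^^^^^^^^^^^^^^^^^^
cv2.error: OpenCV(4.12.0) /io/opencv/modules/calib3d/src/undistort.dispatch.cpp:347: error: (-215:Assertion failed) CV_IS_MAT(_src) && CV_IS_MAT(_dst) && (_src->rows == 1 || _src->cols == 1) && (_dst->rows == 1 || _dst->cols == 1) && _src->cols + _src->rows - 1 == _dst->rows + _dst->cols - 1 && (CV_MAT_TYPE(_src->type) == CV_32FC2 || CV_MAT_TYPE(_src->type) == CV_64FC2) && (CV_MAT_TYPE(_dst->type) == CV_32FC2 || CV_MAT_TYPE(_dst->type) == CV_64FC2) in function 'cvUndistortPointsInternal'
```

```bash
cat > o.py <<'E'
from k import *
def orange(c,roi,z=103,dz=6):
    u,v=np.meshgrid(np.arange(roi[0],roi[2]),np.arange(roi[1],roi[3]));uv=np.c_[u.ravel(),v.ravel()]
    I=c["img"][uv[:,1],uv[:,0]].astype(float);D=px2w(c,uv)
    m=(I[:,0]>1.5*I[:,1])&(I[:,0]-I[:,2]>60)&(abs(D[:,2]-z)<dz)
    P=px2w(c,uv[m],z)[:,:2] if m.any() else np.zeros((0,2))
    if len(P)<5: print("few",len(P)); return
    r=cv2.minAreaRect(P.astype(np.float32));q=P-P.mean(0);U,S,V=np.linalg.svd(q);a=np.arctan2(V[0,1],V[0,0]);a=(a+np.pi/2)%np.pi-np.pi/2
    print("orange",len(P),"rect",np.round(r[0],1),np.round(r[1],1),round(r[2],1),"mean",P.mean(0).round(1),"yaw",round(a,3))
E
python3 - <<'E'
from o import *
c=cam("top");s=cam("side")
orange(c,(275,200,315,240));orange(s,(295,200,335,245))
for n,cc in(("top",c),("side",s)):
    m=env.trace(cc,"keystand")[0]["mask"];v,u=np.nonzero(m);D=px2w(cc,np.c_[u,v]);t=abs(D[:,2]-50)<7
    print(n,cv2.minAreaRect(px2w(cc,np.c_[u,v][t],50)[:,:2].astype(np.float32)))
# slot: dark pixels within brass
uv=np.array([(u,v) for v in range(135,190) for u in range(345,395)]);P=px2w(c,uv,64)[:,:2];I=c["img"][uv[:,1],uv[:,0]].astype(int)
sat=(I.max(1)-I.min(1))/I.max(1);d=np.linalg.norm(P-[611,-150],axis=1)
b=(sat>.45)&(d<40);print("brass",b.sum(),cv2.minEnclosingCircle(P[b].astype(np.float32)),P[b].mean(0))
for th in(.3,.4):
    k=(sat<th)&(d<14);q=P[k]-P[k].mean(0);V=np.linalg.svd(q)[2];print("slot",k.sum(),P[k].mean(0).round(1),np.arctan(V[0,1]/V[0,0]).round(3),cv2.minAreaRect(P[k].astype(np.float32)))
E
```

```text
orange 91 rect [451.7  46.8] [11.5 46.8] 64.8 mean [452.   46.6] yaw -0.436
orange 90 rect [448.4  52.6] [15.3 54.9] 64.4 mean [448.1  52.4] yaw -0.507
top ((451.1498107910156, 47.76252365112305), (58.293800354003906, 67.50782012939453), 64.6766357421875)
side ((448.0888671875, 52.65896987915039), (61.461273193359375, 77.00724792480469), 64.00760650634766)
brass 237 ((610.6622924804688, -150.6676483154297), 28.844776153564453) [ 606.01316939 -151.08558496]
slot 36 [ 611.7 -150.7] -0.317 ((611.7586059570312, -150.40716552734375), (11.083073616027832, 22.5870361328125), 72.16986083984375)
slot 46 [ 611.7 -150.7] -0.357 ((611.7201538085938, -150.57867431640625), (13.517885208129883, 24.49959945678711), 68.86302185058594)
```

Lids are all at z 97, so four jars stand on the plate. Now the key: orange grip at (451.5,47), yaw −0.44.

```bash
python3 -m inch '[[0,0,0,0.1,-3,0,-0.5],[0,0,0,0.2,-5,0,-0.5],[0,0,0,0.2,-5,0,-0.5],[0,0,0,0.2,-4.5,0,-0.5],[0,0,0,0,-2.4,0,-0.5],[0,0,0.15,0,0,0,-0.5],[0,0,0.15,0,0,0,-0.5],[0,0,0.14,0,0,0,-0.5],[0,0,0,0,0,0,-0.5],[0,0,0,0,0,0,-0.5]]'
```

```text
t: 41.55
eef_pos: [451.3, 45.8, 214.0]
tcp_rot: [3.142, -0.0, -0.437]
ft_force: [0.0, -0.6, 0.2]
opening: 0.745
grip_force: 0.0
```

```bash
python3 -m inch '[[0,0,0,0,-0.1,4.4,-0.5],[0,0,0,0,0,4.4,-0.5],[0,0,0,0,0,3.2,-0.5],[0,0,0,0,0,2.5,-0.5],[0,0,0,0,0,0,-0.5],[0,0,0,0,0,0,1],[0,0,0,0,0,0,1],[0,0,0,0,0,0,1],[0,0,0,0,0,0,1],[0,0,0,0,0,0,1],[0,0,0,0,0,0,1],[0,0,0,0,0,0,1],[0,0,0,0,0,0,1],[0,0,0,0,0,0,1],[0,0,0,0,0,0,1]]'
```

```text
t: 43.42
eef_pos: [451.7, 46.7, 69.0]
tcp_rot: [3.142, -0.0, -0.44]
ft_force: [-1.0, 0.8, 0.6]
opening: 0.147
grip_force: 30.0
```

```bash
python3 -m inch '[[0,0,0,0,0,-2,1],[0,0,0,0,0,-4,1],[0,0,0,0,0,-4,1],[0,0,0,0,0,-4.5,1],[0,0,-0.13,0,0,0,1],[0,0,0,2,1.3,0,1],[0,0,0,3.5,2.3,0,1],[0,0,0,3.5,2.3,0,1],[0,0,0,3.5,2.3,0,1],[0,0,0,3.5,2.3,0,1],[0,0,0,3.2,2.1,0,1],[0,0,0,2,1.3,0,1],[0,0,0,0,0,0,1],[0,0,0,0,0,0,1]]'
python3 - <<'E'
from o import *
st=env.state();print(st["eef_pos"],st["tcp_rot"],st["opening"])
c=cam("top");s=cam("side");print(lids(c))
save(s,"s4.png",(200,100,400,250),4)
E
```

```text
t: 45.18
eef_pos: [610.5, -149.8, 213.7]
tcp_rot: [-3.142, 0.001, -0.31]
ft_force: [0.2, 0.4, -0.7]
opening: 0.143
grip_force: 30.0
[ 610.50993573 -149.79185139  213.74963187] [-3.14151625e+00  9.61555154e-04 -3.10088626e-01] 0.14327247198607337
[([514.1, 233.0], [37.0, 37.0], 97.1, 178), ([525.5, 324.6], [37.0, 37.0], 97.4, 179), ([425.4, 246.2], [36.0, 39.0], 97.3, 189), ([433.6, 336.5], [37.0, 39.0], 97.2, 191)]
```

View pics/s4.png

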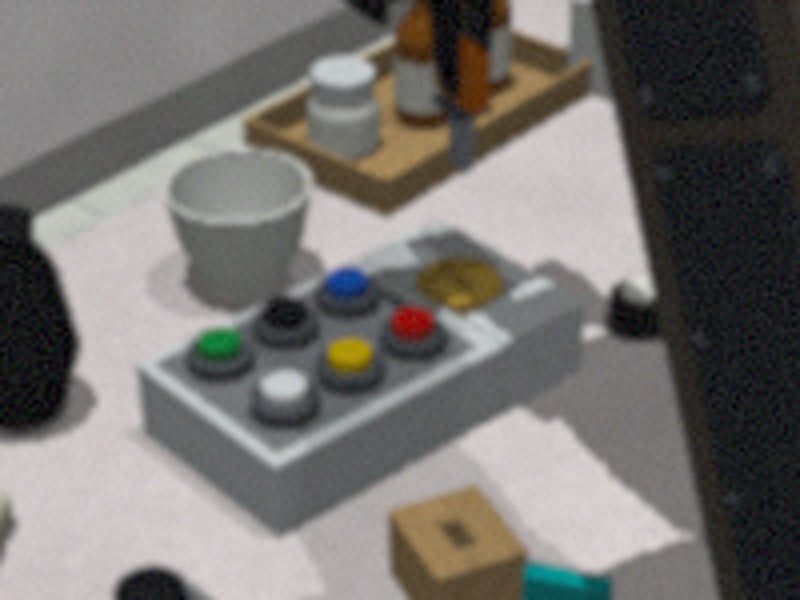

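```bash
python3 -m inch '[[0,0,0,0.12,0.05,3,1],[0,0,0,0,0,3,1],[0,0,0,0,0,2.6,1],[0,0,0,0,0,0,1],[0,0,0,0,0,0.5,1],[0,0,0,0,0,0.5,1],[0,0,0,0,0,0,1]]'
```

```text
t: 46.25
eef_pos: [612.2, -151.3, 118.3]
tcp_rot: [3.142, -0.0, -0.31]
ft_force: [-0.1, -0.6, -0.4]
opening: 0.148
grip_force: 30.0
```

The tip is about 5 mm into the mouth with no force. I continue inserting.

```bash
python3 -m inch '[[0,0,0,0,0,0.5,1],[0,0,0,0,0,0.5,1],[0,0,0,0,0,0,1]]'; python3 -m inch '[[0,0,0,0,0,0.8,1],[0,0,0,0,0,0.8,1],[0,0,0,0,0,0.8,1],[0,0,0,0,0,0.4,1],[0,0,0,0,0,0,1]]'
```

```text
t: 46.62
eef_pos: [611.9, -151.2, 107.5]
tcp_rot: [3.142, 0.001, -0.31]
ft_force: [-0.5, -0.1, -0.3]
opening: 0.143
grip_force: 30.0
t: 47.25
eef_pos: [612.0, -151.2, 79.7]
tcp_rot: [3.142, 0.001, -0.31]
ft_force: [-1.4, -0.1, -0.8]
opening: 0.147
grip_force: 30.0
```

```bash
python3 -c "
from cell import env;s=env.state();print(s['joints'],s['moment'])"
```

```text
[-3.46893250e-01  6.51583388e-01  1.66944537e+00 -7.04127265e-05
  8.21101204e-01  1.53417233e+00] [0.03419998 0.02720694 0.03795064]
```

Joint 6 would run out of range, so I release the key in the lock and regrip with the hand turned by half a turn.

```bash
python3 -m inch '[[0,0,0,0,0,0.1,1],[0,0,0,0,0,0,-0.3],[0,0,0,0,0,0,-0.3],[0,0,0,0,0,0,-0.3],[0,0,0,0,0,0,-0.3],[0,0,0,0,0,0,-0.3],[0,0,0,0,0,0,-0.3],[0,0,0,0,0,-2,-0.3],[0,0,0,0,0,-4.5,-0.3],[0,0,0,0,0,0,-0.3]]'; python3 -m inch '[[0,0,-0.1745,0,0,0,-0.3],[0,0,-0.1745,0,0,0,-0.3],[0,0,-0.1745,0,0,0,-0.3],[0,0,-0.1745,0,0,0,-0.3],[0,0,-0.1745,0,0,0,-0.3],[0,0,-0.1745,0,0,0,-0.3],[0,0,-0.1745,0,0,0,-0.3],[0,0,-0.1745,0,0,0,-0.3],[0,0,-0.1745,0,0,0,-0.3],[0,0,-0.1745,0,0,0,-0.3],[0,0,-0.1745,0,0,0,-0.3],[0,0,-0.1745,0,0,0,-0.3],[0,0,-0.1745,0,0,0,-0.3],[0,0,-0.1745,0,0,0,-0.3],[0,0,-0.1745,0,0,0,-0.3],[0,0,-0.1745,0,0,0,-0.3],[0,0,-0.1745,0,0,0,-0.3],[0,0,-0.1745,0,0,0,-0.3],[0,0,0,0,0,0,-0.3],[0,0,0,0,0,0,-0.3]]'
```

```text
t: 48.5
eef_pos: [613.5, -151.7, 147.2]
tcp_rot: [3.141, -0.006, -0.31]
ft_force: [-0.4, -0.3, -0.3]
opening: 0.651
grip_force: 0.0
t: 51.0
eef_pos: [612.0, -151.2, 143.6]
tcp_rot: [-3.142, -0.001, 2.827]
ft_force: [0.8, -0.1, -0.3]
opening: 0.652
grip_force: 0.0
```

```bash
python3 -m inch '[[0,0,0,0,0,2.5,-0.3],[0,0,0,0,0,2.5,-0.3],[0,0,0,0,0,1.3,-0.3],[0,0,0,0,0,0,-0.3],[0,0,0,0,0,0,1],[0,0,0,0,0,0,1],[0,0,0,0,0,0,1],[0,0,0,0,0,0,1],[0,0,0,0,0,0,1],[0,0,0,0,0,0,1],[0,0,0,0,0,0,1],[0,0,0,0,0,0,1]]'; python3 -m inch '[[0,0,0.07,0,0,0,1],[0,0,0.1,0,0,0,1],[0,0,0.1,0,0,0,1],[0,0,0.1,0,0,0,1],[0,0,0.1,0,0,0,1],[0,0,0.1,0,0,0,1],[0,0,0.1,0,0,0,1],[0,0,0,0,0,0,1]]'; python3 -c "
from cell import env;s=env.state();print(s['moment'])"
```

```text
t: 52.5
eef_pos: [612.2, -151.3, 81.1]
tcp_rot: [-3.142, 0.0, 2.831]
ft_force: [0.0, 0.3, 1.2]
opening: 0.145
grip_force: 30.0
t: 53.5
eef_pos: [611.9, -151.6, 81.1]
tcp_rot: [-3.141, 0.0, 2.162]
ft_force: [-2.9, -3.3, 2.7]
opening: 0.145
grip_force: 30.0
[-0.6066262   0.40045609  0.07717579]
```

```bash
python3 -m inch '[[0,0,0.1,0,0,0,1],[0,0,0.1,0,0,0,1],[0,0,0.1,0,0,0,1],[0,0,0.1,0,0,0,1],[0,0,0.1,0,0,0,1],[0,0,0.1,0,0,0,1],[0,0,0.05,0,0,0,1],[0,0,0,0,0,0,1]]'; python3 -c "
from cell import env;s=env.state();print(s['moment'])"; python3 -m inch '[[0,0,0.05,0,0,0,1],[0,0,0.05,0,0,0,1],[0,0,0,0,0,0,1]]'; python3 -c "
from cell import env;s=env.state();print(s['moment'])"
```

```text
t: 54.5
eef_pos: [611.6, -151.5, 81.1]
tcp_rot: [-3.141, 0.0, 1.513]
ft_force: [-4.2, -3.3, 4.6]
opening: 0.149
grip_force: 30.0
[-0.70057832  0.82400483  0.02412493]
t: 54.88
eef_pos: [611.6, -151.5, 81.0]
tcp_rot: [-3.141, 0.0, 1.413]
ft_force: [-4.8, -3.8, 3.3]
opening: 0.146
grip_force: 30.0
[-0.65352157  0.88733369  0.03555   ]
```

```bash
python3 -m inch '[[0,0,0.05,0,0,0,1],[0,0,0.04,0,0,0,1],[0,0,0,0,0,0,1]]'; python3 -c "
from cell import env;s=env.state();print(s['moment'])"; python3 -m inch '[[0,0,0.05,0,0,0,1],[0,0,0,0,0,0,1]]'; python3 -c "
from cell import env;s=env.state();print(s['moment'])"
```

```text
t: 55.25
eef_pos: [611.6, -151.4, 81.1]
tcp_rot: [-3.14, 0.001, 1.324]
ft_force: [-4.3, -2.5, 3.8]
opening: 0.141
grip_force: 30.0
[-0.573185    0.91888285  0.10675237]
t: 55.5
eef_pos: [611.6, -151.4, 81.1]
tcp_rot: [-3.141, 0.001, 1.275]
ft_force: [-5.0, -1.9, 4.2]
opening: 0.149
grip_force: 30.4
[-0.42404603  0.94227564  0.70616745]
```

The moment jumped to 0.7 N m, so the lock is against its unlocked stop. I ease off, release and go over the white key.

```bash
python3 -m inch '[[0,0,-0.05,0,0,0,1],[0,0,0,0,0,0,-0.3],[0,0,0,0,0,0,-0.3],[0,0,0,0,0,0,-0.3],[0,0,0,0,0,0,-0.3],[0,0,0,0,0,0,-0.3],[0,0,0,0,0,0,-0.3],[0,0,0,0,0,-2,-0.3],[0,0,0,0,0,-5,-0.3],[0,0,-0.12,0,0,0,1],[0,0,-0.126,0,0,0,1],[0,0,0,2,-0.1,0,1],[0,0,0,4,-0.2,0,1],[0,0,0,4,-0.2,0,1],[0,0,0,4,-0.2,0,1],[0,0,0,3,-0.1,0,1],[0,0,0,1.8,0,0,1],[0,0,0,0,0,0,1],[0,0,0,0,0,0,1]]'
python3 - <<'E'
from o import *
c=cam("top");s=cam("side");print(lids(c))
unitfit(c,(270,115,400,200))
m=np.hstack([cv2.resize(c["img"][110:200,290:410,::-1],(400,300)),cv2.resize(s["img"][120:240,220:380,::-1],(400,300))]);cv2.imwrite("pics/p5.png",m)
orange(c,(345,135,395,190),z=112)
E
```

```text
t: 57.88
eef_pos: [604.9, 36.2, 151.0]
tcp_rot: [-3.142, 0.0, 1.566]
ft_force: [0.2, -0.6, -0.2]
opening: 0.006
grip_force: 0.0
[([525.6, 325.3], [38.0, 39.0], 97.4, 181), ([433.7, 336.5], [37.0, 39.0], 97.1, 190), ([514.3, 234.6], [37.0, 33.0], 97.6, 148)]
yellow 43 [27. 11.] [595.  -26.4]
red 98 [27. 27.] [587.9 -74.2]
green 241 [44. 43.] [667.4  25.5]
blue 81 [27. 27.] [656.3 -82.3]
unit -0.099 [624.2 -64.5] [[0.9, -4.1], [-0.8, 2.8], [0.1, -0.2], [-0.1, 1.5]]
{'white': [599.6, 32.4], 'yellow': [594.2, -22.3], 'red': [588.7, -77.0], 'green': [667.3, 25.7], 'black': [661.8, -29.0], 'blue': [656.4, -83.8], 'lock': [615.3, -154.0]}
orange 72 rect [ 611.8 -150. ] [47.3 10.2] 76.8 mean [ 611.8 -150.4] yaw 1.345
```

View pics/p5.png

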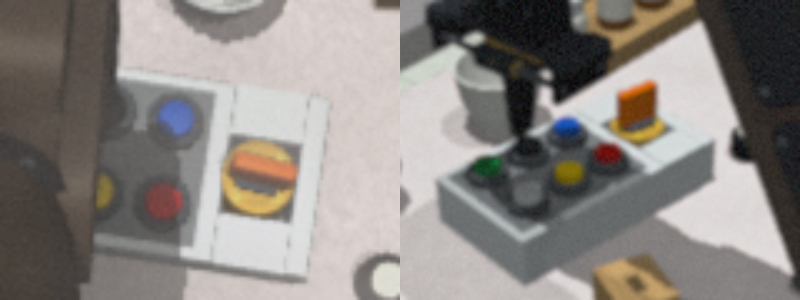

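The key stands in the lock at yaw 1.345 (unlocked), and the shut fingers are over the white key. I press it.

```bash
python3 -m inch '[[0,0,0,0,0,3,1],[0,0,0,0,0,3,1],[0,0,0,0,0,0.7,1],[0,0,0,0,0,0.6,1],[0,0,0,0,0,0.3,1],[0,0,0,0,0,0,1],[0,0,0,0,0,0,1]]'
```

```text
t: 58.95
eef_pos: [605.1, 36.5, 76.3]
tcp_rot: [3.14, 0.0, 1.567]
ft_force: [-2.8, -2.0, 6.1]
opening: 0.008
grip_force: 3.1
```

```bash
python3 -m inch '[[0,0,0,0,0,0.1,1],[0,0,0,0,0,0,1],[0,0,0,0,0,-2,1],[0,0,0,0,0,-2,1],[0,0,0,-2.7,-0.5,0,1],[0,0,0,-2.7,-0.4,0,1],[0,0,0,0,0,0,1],[0,0,0,0,0,0,1]]'; python3 -m inch '[[0,0,0,0,0,2,1],[0,0,0,0,0,1,1],[0,0,0,0,0,0.6,1],[0,0,0,0,0,0.4,1],[0,0,0,0,0,0,1],[0,0,0,0,0,0,1]]'
```

```text
t: 59.95
eef_pos: [596.0, -16.8, 114.4]
tcp_rot: [3.141, 0.0, 1.567]
ft_force: [-0.6, 0.2, 0.2]
opening: 0.005
grip_force: 0.0
t: 60.7
eef_pos: [595.7, -16.5, 76.0]
tcp_rot: [3.141, -0.0, 1.567]
ft_force: [-6.8, 4.6, 19.5]
opening: 0.005
grip_force: 10.2
```

```bash
python3 -m inch '[[0,0,0,0,0,-2,1],[0,0,0,0,0,-2,1],[0,0,0,-2.2,2,0,1],[0,0,0,-2.2,2,0,1],[0,0,0,-2.1,2,0,1],[0,0,0,0,0,0,1],[0,0,0,0,0,0,1]]'; python3 -m inch '[[0,0,0,0,0,2,1],[0,0,0,0,0,1,1],[0,0,0,0,0,0.6,1],[0,0,0,0,0,0.3,1],[0,0,0,0,0,0.05,1],[0,0,0,0,0,0,1],[0,0,0,0,0,0,1]]'
```

```text
t: 61.58
eef_pos: [654.9, -82.0, 113.9]
tcp_rot: [-3.141, -0.0, 1.567]
ft_force: [0.2, 0.3, 0.4]
opening: 0.003
grip_force: 0.0
t: 62.45
eef_pos: [655.1, -81.9, 76.2]
tcp_rot: [-3.142, -0.0, 1.567]
ft_force: [-7.4, 3.7, 13.5]
opening: 0.006
grip_force: 6.8
```

Blue is down. Green (670.3,27) is next, passing above the black key.

```bash
python3 -m inch '[[0,0,0,0,0,-2,1],[0,0,0,0,0,-2,1],[0,0,0,2.2,0.3,0,1],[0,0,0,4,0.6,0,1],[0,0,0,2.7,0.4,0,1],[0,0,0,2,0.2,0,1],[0,0,0,0,0,0,1],[0,0,0,0,0,0,1]]'; python3 -m inch '[[0,0,0,0,0,2,1],[0,0,0,0,0,1,1],[0,0,0,0,0,0.6,1],[0,0,0,0,0,0.3,1],[0,0,0,0,0,0.05,1],[0,0,0,0,0,0,1],[0,0,0,0,0,0,1]]'
```

```text
t: 63.45
eef_pos: [670.7, 26.0, 114.3]
tcp_rot: [-3.141, 0.0, 1.567]
ft_force: [-0.1, -0.1, 0.1]
opening: 0.005
grip_force: 0.0
t: 64.32
eef_pos: [670.8, 25.9, 76.3]
tcp_rot: [3.141, 0.001, 1.567]
ft_force: [-4.9, -3.6, 8.8]
opening: 0.006
grip_force: 4.5
```

```bash
python3 -m inch '[[0,0,0,0,0,-2.5,1],[0,0,0,0,0,-5,1],[0,0,0,-2,-0.7,0,-0.3],[0,0,0,-4,-1.3,0,-0.3],[0,0,0,-4,-1.3,0,-0.3],[0,0,0,-4,-1.3,0,-0.3],[0,0,0,-2.7,-0.9,0,-0.3],[0,0,0,-1,-0.4,0,-0.3],[0,0,0.11,0,0,0,-0.3],[0,0,0.11,0,0,0,-0.3],[0,0,0,0,0,0,-0.3],[0,0,0,0,0,0,-0.3]]'
python3 - <<'E'
from o import *
c=cam("top");print(lids(c));orange(c,(345,135,395,190),z=112)
E
```

```text
t: 65.82
eef_pos: [611.2, -149.9, 149.9]
tcp_rot: [-3.141, -0.0, 1.35]
ft_force: [-0.0, 0.2, -0.6]
opening: 0.652
grip_force: 0.0
[([525.5, 325.6], [38.0, 41.0], 97.4, 186), ([434.7, 243.9], [18.0, 34.0], 97.1, 63), ([514.0, 233.1], [37.0, 38.0], 97.4, 181)]
few 0
```

```bash
python3 -m inch '[[0,0,0,-0.1,0,2.5,-0.3],[0,0,0,0,0,2.5,-0.3],[0,0,0,0,0,1.8,-0.3],[0,0,0,0,0,0,-0.3],[0,0,0,0,0,0,1],[0,0,0,0,0,0,1],[0,0,0,0,0,0,1],[0,0,0,0,0,0,1],[0,0,0,0,0,0,1],[0,0,0,0,0,0,1],[0,0,0,0,0,0,1],[0,0,0,0,0,0,1]]'; python3 -m inch '[[0,0,-0.1,0,0,0,1],[0,0,-0.1,0,0,0,1],[0,0,-0.1,0,0,0,1],[0,0,-0.1,0,0,0,1],[0,0,-0.1,0,0,0,1],[0,0,-0.1,0,0,0,1],[0,0,-0.1,0,0,0,1],[0,0,-0.1,0,0,0,1],[0,0,-0.1,0,0,0,1],[0,0,-0.1,0,0,0,1],[0,0,-0.1,0,0,0,1],[0,0,-0.1,0,0,0,1],[0,0,-0.1,0,0,0,1],[0,0,-0.1,0,0,0,1],[0,0,-0.1,0,0,0,1],[0,0,-0.1,0,0,0,1],[0,0,-0.05,0,0,0,1],[0,0,0,0,0,0,1]]'; python3 -c "
from cell import env;s=env.state();print(s['moment'])"
```

```text
t: 67.47
eef_pos: [611.2, -151.3, 82.1]
tcp_rot: [3.141, 0.0, 1.347]
ft_force: [1.8, -1.0, 0.8]
opening: 0.145
grip_force: 30.0
t: 69.72
eef_pos: [611.2, -151.3, 82.1]
tcp_rot: [-3.141, 0.001, 2.996]
ft_force: [2.9, 0.2, -0.3]
opening: 0.147
grip_force: 30.0
[ 0.02214907 -0.78157736 -0.02761798]
```

```bash
python3 -m inch '[[0,0,-0.05,0,0,0,1],[0,0,-0.05,0,0,0,1],[0,0,0,0,0,0,1]]'; python3 -c "
from cell import env;s=env.state();print(s['moment'])"; python3 -m inch '[[0,0,-0.05,0,0,0,1],[0,0,0,0,0,0,1]]'; python3 -c "
from cell import env;s=env.state();print(s['moment'])"
```

```text
t: 70.1
eef_pos: [611.2, -151.3, 82.1]
tcp_rot: [-3.141, 0.001, 3.095]
ft_force: [3.0, -0.1, -0.1]
opening: 0.148
grip_force: 30.0
[ 0.01237196 -0.84501847  0.05374699]
t: 70.35
eef_pos: [611.1, -151.3, 82.1]
tcp_rot: [-3.141, 0.001, -3.138]
ft_force: [4.2, -0.5, -0.8]
opening: 0.147
grip_force: 30.0
[ 0.02891427 -0.90527584 -0.02568781]
```

```bash
python3 -m inch '[[0,0,-0.05,0,0,0,1],[0,0,0,0,0,0,1]]'; python3 -c "
from cell import env;s=env.state();print(s['moment'])"; python3 -m inch '[[0,0,-0.05,0,0,0,1],[0,0,0,0,0,0,1]]'; python3 -c "
from cell import env;s=env.state();print(s['moment'])"
```

```text
t: 70.6
eef_pos: [611.2, -151.3, 82.1]
tcp_rot: [-3.141, 0.001, -3.089]
ft_force: [4.4, -0.5, -0.0]
opening: 0.148
grip_force: 30.0
[ 0.02924171 -1.0968075  -0.22940979]
t: 70.85
eef_pos: [611.1, -151.2, 82.1]
tcp_rot: [3.142, 0.0, -3.039]
ft_force: [4.3, -0.0, 0.3]
opening: 0.151
grip_force: 30.4
[ 0.07946962 -1.03956122 -0.6731058 ]
```

The anticlockwise stop is reached (−0.67 N m). I ease into the play, lift out and go to the stand.

```bash
python3 -m inch '[[0,0,0.12,0,0,0,1],[0,0,0,0,0,-0.5,1],[0,0,0,0,0,-1,1],[0,0,0,0,0,-1,1],[0,0,0,0,0,0,1]]'; python3 -m inch '[[0,0,0,0,0,-2,1],[0,0,0,0,0,-3,1],[0,0,0,0,0,-4,1],[0,0,0,0,0,-2.5,1],[0,0,0.14,0,0,0,1],[0,0,0.14,0,0,0,1],[0,0,0.14,0,0,0,1],[0,0,0,2,1,0,1],[0,0,0,4,2,0,1],[0,0,0,4,2,0,1],[0,0,0,4,2,0,1],[0,0,0,4,2,0,1],[0,0,0,3,1.3,0,1],[0,0,0,1.9,0.8,0,1],[0,0,0,0,0,0,1],[0,0,0,0,0,0,1]]'
python3 - <<'E'
from o import *
st=env.state();print(st["eef_pos"],st["tcp_rot"])
c=cam("top");s=cam("side");
m=np.hstack([cv2.resize(c["img"][110:215,290:410,::-1],(400,350)),cv2.resize(s["img"][120:260,220:380,::-1],(400,350))]);cv2.imwrite("pics/p6.png",m)
uv=np.array([(u,v) for v in range(135,190) for u in range(345,395)]);P=px2w(c,uv,64)[:,:2];I=c["img"][uv[:,1],uv[:,0]].astype(int)
sat=(I.max(1)-I.min(1))/I.max(1);d=np.linalg.norm(P-[611,-150],axis=1)
for th in(.3,.4):
    k=(sat<th)&(d<14);q=P[k]-P[k].mean(0);V=np.linalg.svd(q)[2];print("slot",k.sum(),P[k].mean(0).round(1),np.arctan(V[0,1]/V[0,0]).round(3))
E
```

```text
t: 71.47
eef_pos: [610.8, -151.2, 108.0]
tcp_rot: [-3.141, 0.0, 3.127]
ft_force: [3.2, -0.8, -0.7]
opening: 0.146
grip_force: 30.0
t: 73.47
eef_pos: [450.6, 45.4, 222.0]
tcp_rot: [-3.141, 0.0, 2.707]
ft_force: [-0.3, -0.8, -1.0]
opening: 0.147
grip_force: 30.0
[450.57949857  45.42968405 222.01666901] [-3.14144034e+00  2.66421678e-04  2.70668102e+00]
slot 37 [ 612.4 -150.6] -0.19
slot 51 [ 611.7 -151.1] -0.169
```

View pics/p6.png

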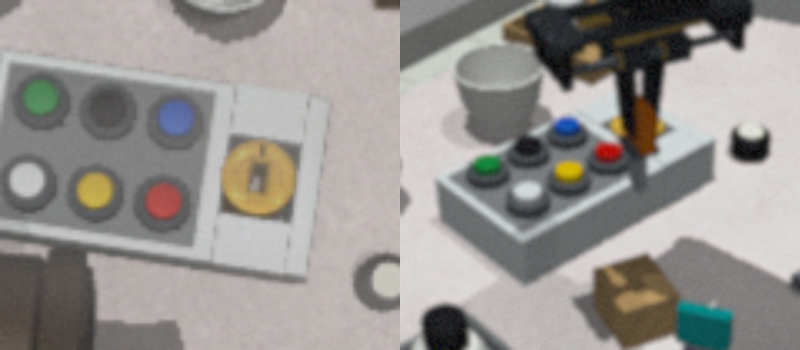

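The top view shows the slot back near the unit's axis (about −0.17 against −0.135, so locked) and all keys up. The key is held over the stand. I insert it.

```bash
python3 -m inch '[[0,0,0,0,0.15,4,1],[0,0,0,0,0,4,1],[0,0,0,0,0,2,1],[0,0,0,0,0,0.6,1],[0,0,0,0,0,0,1],[0,0,0,0,0,0.5,1],[0,0,0,0,0,0.5,1],[0,0,0,0,0,0,1]]'
```

```text
t: 74.58
eef_pos: [450.5, 47.3, 105.9]
tcp_rot: [-3.141, -0.0, 2.707]
ft_force: [0.2, 0.8, -1.6]
opening: 0.149
grip_force: 30.0
```

```bash
python3 -m inch '[[0,0,0,-0.05,0,0.6,1],[0,0,0,0,0,0.8,1],[0,0,0,0,0,0,1]]'; python3 -m inch '[[0,0,0,0,0,0.6,1],[0,0,0,0,0,0.6,1],[0,0,0,0,0,0.3,1],[0,0,0,0,0,0.2,1],[0,0,0,0,0,0,1]]'
```

```text
t: 74.95
eef_pos: [450.7, 47.1, 91.3]
tcp_rot: [-3.141, -0.001, 2.707]
ft_force: [0.4, -0.2, 0.1]
opening: 0.145
grip_force: 30.0
t: 75.58
eef_pos: [451.0, 47.1, 74.9]
tcp_rot: [-3.141, -0.0, 2.707]
ft_force: [0.7, 1.0, -1.1]
opening: 0.145
grip_force: 30.0
```

Nearly home. I let go, rise and clear away, then check.

```bash
python3 -m inch '[[0,0,0,0,0,0.1,1],[0,0,0,0,0,0,1],[0,0,0,0,0,0,-0.3],[0,0,0,0,0,0,-0.3],[0,0,0,0,0,0,-0.3],[0,0,0,0,0,0,-0.3],[0,0,0,0,0,0,-0.3],[0,0,0,0,0,0,-0.3],[0,0,0,0,0,-2,-0.3],[0,0,0,0,0,-5,-0.3],[0,0,0,0,0,-5,-0.3],[0,0,0,0,0,-3,-0.3],[0,0,0,-3,-4,0,-0.3],[0,0,0,-3,-4,0,-0.3],[0,0,0,-3,-4,0,-0.3],[0,0,0,-2,-4,0,-0.3],[0,0,0,0,0,0,-0.3],[0,0,0,0,0,0,-0.3]]'
python3 - <<'E'
from o import *
c=cam("top");s=cam("side");print(lids(c));orange(c,(275,200,315,240));orange(s,(295,200,335,245))
uv=np.array([(u,v) for v in range(200,240) for u in range(275,315)]);I=c["img"][uv[:,1],uv[:,0]].astype(float);D=px2w(c,uv)
m=(I[:,0]>1.5*I[:,1])&(I[:,0]-I[:,2]>60)&(D[:,2]>90);print("top z",np.median(D[m,2]))
m=np.hstack([cv2.resize(c["img"][140:265,150:330,::-1],(450,312)),cv2.resize(s["img"][180:280,270:380,::-1],(340,312))]);cv2.imwrite("pics/p7.png",m)
E
```

```text
t: 77.82
eef_pos: [483.1, -144.1, 223.9]
tcp_rot: [3.141, -0.001, 2.706]
ft_force: [0.6, 0.6, -0.1]
opening: 0.647
grip_force: 0.0
[([525.6, 325.1], [38.0, 39.0], 97.5, 184), ([433.7, 336.7], [37.0, 39.0], 97.0, 188), ([514.2, 232.7], [37.0, 38.0], 97.3, 181), ([425.5, 246.2], [36.0, 39.0], 97.1, 188)]
orange 94 rect [452.   47.3] [12.6 46.8] 64.8 mean [452.1  46.8] yaw -0.431
orange 91 rect [450.   52.2] [15.7 53.5] 62.5 mean [449.3  52.6] yaw -0.493
top z 102.08370499966725
```

View pics/p7.png

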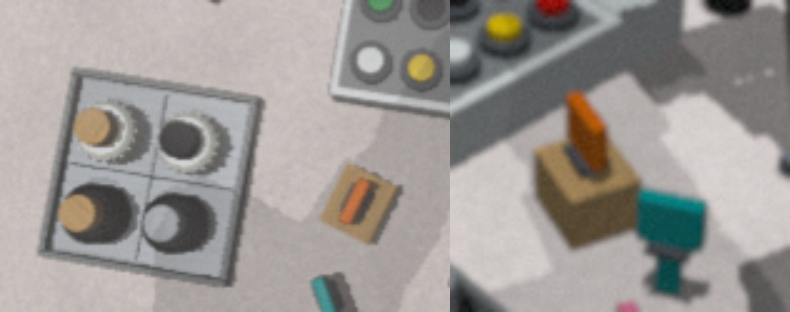

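The four jars stand on the plate. The key is home, with its top at z 102, the same as at the start, and the same position and yaw.

```bash
python3 -c "
from cell import env;print(env.job_done())"
```

```text
the job is handed in; nothing more can be done
None
```

I handed the job in at about 78 s with every step done: four jars upright on the plate; white, yellow, blue and green pressed in order while unlocked; the lock turned back; the key home in its stand. The hand-in call returned no verdict.

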